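# Charge and close a grinding jar on the mill

### The arm

A 6-joint arm with a two-finger parallel gripper is mounted at the origin on the work surface. World frame = base frame: x ahead of the robot, y to its left, z up, the work surface at z = 0. Lengths are in m, angles in degrees, forces in N, time in s.
With the tool pointing down it reaches from about 0.3 to 0.75 m from the base axis. Payload 8.5 kg.
Tool frame: the origin (TCP) lies midway between the tips of the shut fingers; the grasp point (between the pads) lies 19 mm behind it; z points along the fingers, y is the line along which they close (so a half turn about z gives the same grasp; the last joint's range is limited). The gripper opens to 85 mm and grips with 20 to 120 N. Pads are 22 mm wide; open, the fingers measure 114 mm over their backs; the gripper's body (76 mm by 85 mm) begins 54 mm behind the grasp point. The pads swing forward as they close: fully open they stand 13 mm farther back than shut.
Start: joints at [64.727, 21.807, 74.336, -0, 83.858, -12.336], TCP at [0.123, 0.536, 0.231] pointing down, gripper open.
Joint ranges: [-178.18, 178.18], [-50.72, 133.34], [12.68, 142.11], [-81.47, 261.47], [9.98, 163.14], [-165.26, 165.26]. Speed limits (degrees/s): [136.94, 136.94, 180, 180, 180, 180].

### API

Orientations are given as a 3x3 rotation matrix whose columns are the frame's x, y, z axes.
In Python, from rig import env, viewer, recognise, pinpoint gives the robot as it stands.
- The arm moves only by the tool move_arm, never from a script. Its argument "plan" is text: rows parted by semicolons, each of 7 numbers parted by spaces: the shift along the tool's x, y, z in m, then the turn, a rotation vector about the tool's x, y, z in rad, then the finger opening in m, from 0 to 0.0854. A call has 1 to 12 rows; each row shifts and turns the commanded pose from where the row before left it, along the tool's axes as they then stand; what a row does not reach is not made up. A row lasts 1/8 s, in which the tool goes at most 62.5 mm and 10.7 degrees, less where a joint would pass 70% of its speed; a pose out of reach is approached as far as the arm can. A call is refused whole if a number of a shift passes 0.0625 or a number of a turn 0.188, either way. A call with a gripper value outside its range is refused whole. The fingers move at their own pace and stop on an object; "grip_force" is the grip in N (left out, the last holds). Time passes only in rows, so rows that do not move let the fingers close. It gives the time, the measured TCP pose, the force, the opening and the grip force at its end, in the units of the state.
- env.observe(): the state, without advancing time (a new reading comes with each control period).
- viewer.get_image(name): name is "scene" or "top" or "wrist"; returns (picture, depth): 420x560x3 uint8, red, green, blue; 420x560 float32, m along the optical axis (not along the pixel's ray), 0 where there is no reading.
- viewer.calibration(name): a dict with "fx", "fy", "cx", "cy" (pixels), "k1" (the pictures are not rectified: a ray, as slopes to the right and down, at radius r is drawn at 1 + k1 r^2 times it, then the intrinsics apply), "R" (3x3) and "t" (3): a world point X has camera coordinates R X + t. Camera axes: x right, y down, z forward; pixel columns grow to the right and rows downward; lengths in m; the calibration is good to about 2 mm. A picture is of the moment at which its call begins: read the wrist's pose just before it. calibration takes no time and is no camera call; for the wrist camera it gives the pose at the moment of the call.
- env.close_job(): hands the job in; it is judged then, once.
Trained networks look in the newest picture that a camera, given by its name, has taken for a name from the list of things; names that differ only in an ending like _2 or _b are one class to them, and where a whole thing is asked for, a point or a joint stands for the part that bears it (a point fixed in the world has none). Each returns a list of dicts, best first, with "conf" (0 to 1); they miss things now and then, are a little off and sometimes report something else, mostly with a low value. They report only what shows in the picture. A call takes as long as a camera call. They do not tell look-alikes from the thing itself.
- recognise(camera, name): "extent" ([centre column, centre row, width, height] in pixels, round what is visible of it).
- pinpoint(camera, name): "pixel" ([column, row] in pixels: a listed point, or the origin of a listed thing).
The state is a dict: "time_s": time; "q": joint angles; "qvel": joint speeds; "joint_efforts": joint torques, N m; "position": TCP position; "tool_rot": TCP orientation; "ft_force": force on the tool from outside, world axes, zero at the start; "wrist_torque": the same for the moment, N m; "grip_width": finger opening in m; "gripper_force": force on a finger pad.
Only numpy, scipy, OpenCV 4.12 (cv2) and the standard library are available. Lean on these libraries where they do the work, as an engineer would, in place of code of your own. Each camera call takes 0.05 s, during which the arm holds its last target. There are 200 camera calls.

### The job

Get the bench mill ready to run: stand the steel grinding jar in its round station, put the steel ball in it, lay the white sealing ring on the jar's rim, close it with the matching wide lid pushed fully home, and last stand the hexagonal counterweight flat in the square station opposite. Do it in that order, and leave the bottle and the small spare lid where they are.

Things in the scene. Friction and masses are not known exactly. Their poses are not given: they have to be found in the camera images.
- jar_station: Round jar station: dark steel collar, bore 66 mm, outside 78, 10 high, fixed on the mill wheel. The mill is a fixed low white drum, 224 across, wheel top 45 above the bench, turned any way; its two stations lie 124 apart, either side of its centre. Origin: centre of the collar on the flat wheel top, its floor, 45 above the bench; z up, x away from the wheel centre.
- weight_station: Square counterweight station on the same wheel: a dark steel square frame, inside 66 x 66 mm, outside 78 x 78, 10 high, fixed. Origin: its centre, on the wheel surface that is its floor (45 above the bench); x and y along its sides, z up.
- jar: Open steel grinding jar, a plain cylindrical cup: outside diameter 56 mm, 60 tall, wall 6 (bore 44), floor 6 thick. Stands upright on the bench with its mouth up. Origin: centre of its underside; z up.
- ball: Polished steel grinding ball, diameter 24 mm, 56 g. At the start it rests in a small fixed black dish (38 across, lip 16 above the bench, so the ball's centre is 24 above the bench). Origin: the ball's centre; its axes mean nothing.
- ring: White plastic sealing ring, outside diameter 56 mm, bore 44, 10 thick, lying flat on the bench; either face may be down. It lies loosely on the jar's rim (same diameters) until the lid's plug centres it. Origin: centre of its underside; z along its axis.
- lid: Wide steel jar lid, from below: chamfered plug diameter 39 mm, 18 tall; flange diameter 56, 12 thick; dark grip knob diameter 24, 22 tall; 52 in all. It stands on its plug, knob up. Home, the plug goes through the ring 8 deep into the jar and the flange lies on the ring. Origin: centre of the plug underside; z up through the knob.
- weight: Solid hexagonal steel counterweight, 44 mm across flats (51 across corners), 50 tall, about 0.65 kg, standing upright. Origin: centre of its underside; z up, y is square to one pair of flats, and the other pairs are at 60 degree steps.
- spare_lid: Small spare lid of another jar, to be left alone: flange diameter 40 mm, knob diameter 16, 36 tall in all, standing on its plug. Origin: centre of its underside; z up.
- bottle: Small white round bottle with a blue cap, diameter 48 mm, 75 tall, to be left alone. Origin: centre of its underside; z up.
There are look-alikes about, which are no part of the job. What is shaped like the lid but orange or turquoise is not meant.

How it is judged (in metres and radians):
On the way, in this order (a step that is already met when the one before it is completed fails the run):
1. the jar stands in the round station, released (horizontal distance between jar and jar_station below 0.008 m and z of jar in the frame of jar_station below 0.004 m and angle between jar's own z axis and vertical below 0.06 rad and contact force between the fingers and jar below 0.1 N), for 0.2 s.
2. the ball lies in the jar (horizontal distance between jar and jar_station below 0.008 m and z of jar in the frame of jar_station below 0.004 m and angle between jar's own z axis and vertical below 0.06 rad and horizontal distance between ball and jar below 0.014 m and z of ball in the frame of jar between 0.012 and 0.026 m and contact force between the fingers and ball below 0.1 N), for 0.2 s.
3. the sealing ring lies flat on the jar's rim, released (horizontal distance between jar and jar_station below 0.008 m and z of jar in the frame of jar_station below 0.004 m and angle between jar's own z axis and vertical below 0.06 rad and horizontal distance between ball and jar below 0.014 m and z of ball in the frame of jar between 0.012 and 0.026 m and horizontal distance between ring and jar below 0.008 m and z of ring in the frame of jar between 0.057 and 0.064 m and angle between the z axis of ring and the z axis of jar, either way round below 0.08 rad and contact force between the fingers and ring below 0.1 N), for 0.2 s.
4. the wide lid is fully home on the ring, released (horizontal distance between jar and jar_station below 0.008 m and z of jar in the frame of jar_station below 0.004 m and angle between jar's own z axis and vertical below 0.06 rad and horizontal distance between ball and jar below 0.014 m and z of ball in the frame of jar between 0.012 and 0.026 m and horizontal distance between ring and jar below 0.008 m and z of ring in the frame of jar between 0.057 and 0.064 m and angle between the z axis of ring and the z axis of jar, either way round below 0.08 rad and horizontal distance between lid and jar below 0.007 m and z of lid in the frame of jar between 0.048 and 0.056 m and angle between lid's own z axis and vertical below 0.08 rad and contact force between the fingers and lid below 0.1 N), for 0.2 s.
5. the counterweight stands flat in the square station, released (horizontal distance between weight and weight_station below 0.015 m and z of weight in the frame of weight_station below 0.004 m and angle between the z axis of weight and the z axis of weight_station, either way round below 0.06 rad and contact force between the fingers and weight below 0.1 N), for 0.2 s.
At the end, for the whole second after the job is handed in: Jar upright on the round station floor (8 mm of centre), ball in it, ring flat on its rim (8 mm of centre), wide lid fully home on the ring (4 mm in height, 7 mm sideways), counterweight flat on the square station floor (15 mm of centre); all released and at rest (horizontal distance between jar and jar_station below 0.008 m and z of jar in the frame of jar_station below 0.004 m and angle between jar's own z axis and vertical below 0.06 rad and horizontal distance between ball and jar below 0.014 m and z of ball in the frame of jar between 0.012 and 0.026 m and horizontal distance between ring and jar below 0.008 m and z of ring in the frame of jar between 0.057 and 0.064 m and angle between the z axis of ring and the z axis of jar, either way round below 0.08 rad and horizontal distance between lid and jar below 0.007 m and z of lid in the frame of jar between 0.048 and 0.056 m and angle between lid's own z axis and vertical below 0.08 rad and horizontal distance between weight and weight_station below 0.015 m and z of weight in the frame of weight_station below 0.004 m and angle between the z axis of weight and the z axis of weight_station, either way round below 0.06 rad and linear speed of each of jar, ball, ring, lid, weight below 0.03 m/s); the robot touches nothing.
It fails at once if the bottle or the spare lid is shifted by more than 30 mm (distance of any of bottle, spare_lid from where it was at the start of the episode above 0.03 m).
It also fails if it takes over 128 s, if anything falls off the work surface, if the arm or the gripper's body presses on something with over 40 N, if the wrist force passes 120 N, or if a joint passes its speed limit or range.

## Working session

There is one attempt and no reset: what is moved stays moved. The work goes in short steps, Python scripts to look and compute and a tool call to move; the robot and the scene stay as the last step left them, time stands still between calls to the robot, and variables do not carry over. Pictures are saved under pics/ and viewed, at most 14 in all, crops included, and the job is handed in when it is done.

Besides the shell and the picture viewer there is one more tool, called after "Request:" as a command line: name --argument value ..., lists and objects as JSON in quotes. move_arm: Moves the arm, as the interface text tells. Its arguments: {"type":"object","properties":{"plan":{"type":"string"},"grip_force":{"type":"number"}},"required":["plan"]}

```bash
ls; mkdir -p pics
cat > h.py <<'E'
import numpy as np, cv2
from rig import env, viewer, recognise, pinpoint
def shot(n,f=None):
    s=env.observe(); c=viewer.calibration(n); im,d=viewer.get_image(n)
    if f: cv2.imwrite('pics/'+f,im[:,:,::-1])
    return im,d,c
def ray(c,u,v):
    x=(u-c['cx'])/c['fx'];y=(v-c['cy'])/c['fy'];X,Y=x,y
    for _ in range(20):
        r2=X*X+Y*Y;X=x/(1+c['k1']*r2);Y=y/(1+c['k1']*r2)
    return X,Y
def cloud(d,c):
    v,u=np.mgrid[:d.shape[0],:d.shape[1]].astype(float)
    X,Y=ray(c,u,v)
    P=np.stack([X*d,Y*d,d],-1)
    return (P-np.array(c['t']))@np.array(c['R'])
def proj(c,P):
    p=np.array(c['R'])@np.array(P)+np.array(c['t']);x,y=p[:2]/p[2];k=1+c['k1']*(x*x+y*y)
    return c['cx']+c['fx']*x*k,c['cy']+c['fy']*y*k
def onz(c,u,v,z):
    X,Y=ray(c,u,v);R=np.array(c['R']);o=-R.T@np.array(c['t']);w=R.T@np.array([X,Y,1]);return o+w*(z-o[2])/w[2]
E
python3 - <<'E'
from h import *
for n in('top','scene'):
    im,d,c=shot(n,n+'0.png'); P=cloud(d,c); np.save(n+'0.npy',P)
    print(n,c['fx'],c['k1'],-np.array(c['R']).T@c['t'])
    for k in 'jar_station weight_station jar ball ring lid weight spare_lid bottle'.split():
        for r in pinpoint(n,k)[:3]:
            u,v=np.round(r['pixel']).astype(int)
            print(k,round(r['conf'],2),u,v,P[min(v,419),min(u,559)].round(3))
s=env.observe();print(s['time_s'],s['tool_rot'])
E
```

```text
pics
top 416.7364849904158 -0.009956086288558413 [0.41285999 0.01056051 1.15015424]
jar_station 0.49 282 189 [ 0.532 -0.01   0.047]
weight_station 0.8 300 146 [ 0.65  -0.057  0.043]
jar 0.94 415 226 [ 0.441 -0.381  0.005]
jar 0.42 283 187 [ 0.538 -0.013  0.046]
ball 0.63 185 151 [0.631 0.252 0.036]
ring 0.71 363 191 [ 0.537 -0.238 -0.002]
lid 0.85 382 272 [ 0.317 -0.28   0.041]
lid 0.79 297 246 [ 0.382 -0.053  0.049]
lid 0.76 330 260 [ 0.347 -0.14   0.053]
weight 0.89 140 170 [0.575 0.366 0.05 ]
bottle 0.61 361 158 [ 0.62  -0.221  0.047]
scene 380.5994008330657 0.024824409695612646 [0.88846044 0.4767876  0.61683538]
jar_station 0.68 252 220 [ 0.539 -0.011  0.044]
jar_station 0.16 350 307 [0.536 0.267 0.022]
weight_station 0.56 197 234 [ 0.65  -0.055  0.043]
jar 0.87 202 148 [ 0.448 -0.35   0.024]
ball 0.53 301 332 [0.641 0.248 0.033]
ring 0.51 198 187 [ 0.537 -0.24  -0.003]
lid 0.86 237 166 [ 0.423 -0.223  0.017]
lid 0.66 279 170 [ 0.358 -0.126  0.025]
lid 0.63 292 192 [ 0.396 -0.037  0.027]
weight 0.8 384 380 [0.605 0.39  0.038]
weight 0.3 350 309 [0.536 0.268 0.016]
spare_lid 0.81 352 307 [0.534 0.27  0.023]
spare_lid 0.42 165 207 [ 0.645 -0.21   0.013]
bottle 0.83 164 205 [ 0.647 -0.209  0.021]
1.0 [[-9.74622400e-01  2.23855255e-01 -3.70012274e-05]
 [ 2.23855255e-01  9.74622401e-01  1.05452974e-05]
 [ 3.84228453e-05  1.99476391e-06 -9.99999999e-01]]
```

View pics/top0.png

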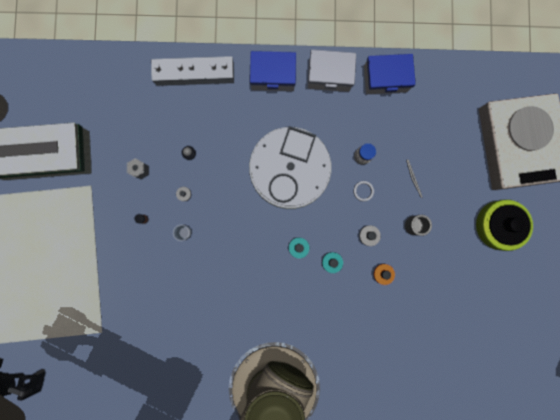

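View pics/scene0.png

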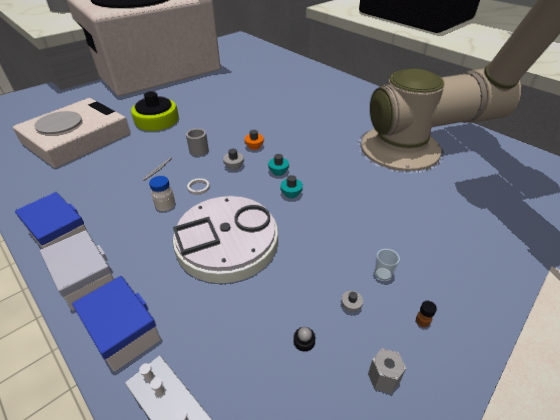

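The top picture shows the jar (421,226), steel lid (370,236), ring (364,191), bottle (367,153), spare lid (183,194), ball (189,152), weight (136,168), round station (283,188), square station (298,144) and mill centre (290,167). The turquoise and orange lids are decoys. The scene picture agrees with this.

```bash
cat > m.py <<'E'
from h import *
A={n:np.load(n+'0.npy') for n in('top','scene')}
C={n:viewer.calibration(n) for n in A}
g={'jar':(421,226,.06,.05),'lid':(370,236,.045,.05),'ring':(364,191,.01,.05),'ball':(189,152,.036,.035),'weight':(136,168,.05,.045),'bottle':(367,153,.07,.045),'spare':(183,194,.03,.04),'mill':(290,167,.045,.13)}
for k,(u,v,z,r) in g.items():
    p0=onz(C['top'],u,v,z)
    for n,P in A.items():
        Q=P.reshape(-1,3);m=np.hypot(*(Q[:,:2]-p0[:2]).T)<r;Q=Q[m];b=np.median(Q[Q[:,2]<.008,2]) if (Q[:,2]<.008).any() else 0
        h=Q[Q[:,2]>b+.5*z]
        if len(h)<3: print(k,n,'few');continue
        (cx,cy),rad=cv2.minEnclosingCircle(h[:,:2].astype(np.float32))
        t=h[h[:,2]>np.percentile(h[:,2],85)-.006]
        (tx,ty),tr=cv2.minEnclosingCircle(t[:,:2].astype(np.float32))
        print(k,n,p0[:2].round(3),'bench',b.round(4),'n',len(h),'zpct',np.percentile(h[:,2],[10,50,90,99]).round(4),'circ',np.round([cx,cy,rad],4),'top',np.round([tx,ty,tr],4))
E
python3 m.py
```

```text
jar top [ 0.44  -0.378] bench -0.0006 n 264 zpct [0.0345 0.0555 0.0598 0.0619] circ [ 0.4454 -0.3788  0.0287] top [ 0.4452 -0.3793  0.0283]
jar scene [ 0.44  -0.378] bench -0.002 n 341 zpct [0.0328 0.0466 0.0574 0.0589] circ [ 0.4466 -0.3772  0.03  ] top [ 0.4468 -0.3773  0.0299]
lid top [ 0.412 -0.247] bench -0.0009 n 337 zpct [0.0261 0.0295 0.0505 0.0532] circ [ 0.4147 -0.2497  0.0283] top [ 0.4145 -0.2498  0.0122]
lid scene [ 0.412 -0.247] bench -0.0018 n 261 zpct [0.0249 0.0287 0.0494 0.0517] circ [ 0.4173 -0.2493  0.029 ] top [ 0.4166 -0.249   0.013 ]
ring top [ 0.535 -0.238] bench -0.0008 n 120 zpct [0.0055 0.0083 0.0112 0.0147] circ [ 0.5292 -0.2405  0.0365] top [ 0.5385 -0.2412  0.0323]
ring scene [ 0.535 -0.238] bench -0.0015 n 132 zpct [0.0046 0.0074 0.0091 0.0101] circ [ 0.5392 -0.2349  0.0283] top [ 0.5392 -0.2349  0.0283]
ball top [0.629 0.242] bench -0.0009 n 77 zpct [0.0176 0.0304 0.035  0.037 ] circ [0.6334 0.2494 0.0181] top [0.6343 0.2497 0.0103]
ball scene [0.629 0.242] bench -0.0007 n 161 zpct [0.0239 0.0307 0.0346 0.036 ] circ [0.6342 0.2524 0.0147] top [0.6354 0
[... 427 characters left out ...]

bottle scene [ 0.63  -0.232] bench -0.0016 n 448 zpct [0.04   0.0639 0.0736 0.0747] circ [ 0.6369 -0.2296  0.0237] top [ 0.6368 -0.2313  0.022 ]
spare top [0.515 0.255] bench -0.0007 n 174 zpct [0.0183 0.0216 0.0351 0.0388] circ [0.5183 0.2583 0.0199] top [0.5232 0.2604 0.0132]
spare scene [0.515 0.255] bench -0.0009 n 364 zpct [0.0186 0.0214 0.0344 0.0368] circ [0.52   0.2579 0.0209] top [0.5204 0.2586 0.0089]
mill top [ 0.592 -0.031] bench -0.001 n 5237 zpct [0.0398 0.044  0.0489 0.0564] circ [ 0.5954 -0.0307  0.1119] top [ 0.5963 -0.0317  0.1068]
mill scene [ 0.592 -0.031] bench -0.0012 n 6618 zpct [0.032  0.0435 0.0499 0.0545] circ [ 0.5984 -0.0279  0.1109] top [ 0.5979 -0.0314  0.1073]
```

Request:
move_arm --plan "0 0 -0.03 0 0 -0.1129 0.085;0 0 -0.03 0 0 -0.1129 0.085"

```text
time_s: 1.25
position: [0.1231, 0.5359, 0.292]
tool_rot: [[-1.0, -0.004, -0.0], [-0.004, 1.0, -0.001], [0.0, -0.001, -1.0]]
ft_force: [-0.7, -0.1, 0.2]
grip_width: 0.0849
gripper_force: 0.0
```

Request:
move_arm --plan "-0.03 -0.042 0 0 0 0 0.085;-0.03 -0.042 0 0 0 0 0.085;-0.03 -0.042 0 0 0 0 0.085;-0.03 -0.042 0 0 0 0 0.085;-0.03 -0.042 0 0 0 0 0.085;-0.03 -0.042 0 0 0 0 0.085;-0.03 -0.042 0 0 0 0 0.085;-0.03 -0.042 0 0 0 0 0.085;-0.03 -0.042 0 0 0 0 0.085;-0.03 -0.042 0 0 0 0 0.085;-0.03 -0.042 0 0 0 0 0.085;-0.03 -0.042 0 0 0 0 0.085"

```text
time_s: 2.75
position: [0.4839, 0.0304, 0.2915]
tool_rot: [[-1.0, 0.0, 0.0], [0.0, 1.0, 0.0], [-0.0, 0.0, -1.0]]
ft_force: [0.2, 1.0, -0.7]
grip_width: 0.085
gripper_force: 0.0
```

Run:
```python
from h import *
s=env.observe();print(s['time_s'],s['q'],s['position'],np.round(s['tool_rot'],3).tolist())
im,d,c=shot('wrist','w1.png');np.save('w1.npy',cloud(d,c))
print(-np.array(c['R']).T@c['t'],np.round(c['R'],3).tolist(),c['fx'])
for k in('jar_station','weight_station'):
    for r in pinpoint('wrist',k): print(k,r,onz(c,*r['pixel'],.045))
```

```text
2.75 [-1.04306768e+01  1.29110206e+01  7.73610374e+01  8.97494847e-03
  8.97060506e+01 -1.00415035e+02] [0.48392013 0.03043155 0.29145665] [[-1.0, 0.0, 0.0], [0.0, 1.0, 0.0], [-0.0, 0.0, -1.0]]
[0.41189681 0.03044016 0.43421584] [[0.001, 1.0, -0.001], [0.959, -0.0, 0.283], [0.283, -0.001, -0.959]] 310.16803962657593
```

View pics/w1.png

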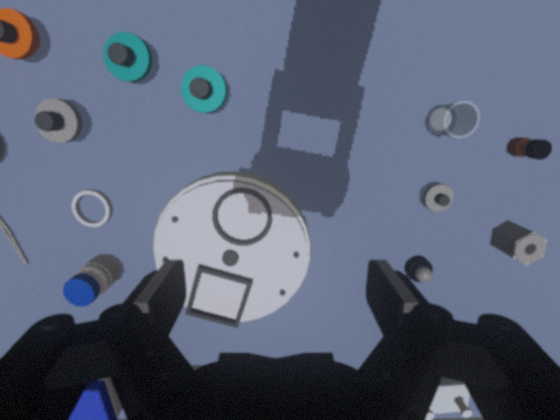

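The wrist picture covers nearly everything: round collar at (242,216), square frame at (220,295), jar cut off at the left edge, steel lid (57,121), ring (91,208), weight (520,243), ball (422,270).

```bash
cat > st.py <<'E'
from h import *
W=np.load('w1.npy');cw=viewer.calibration('wrist')
for n in('top','scene','wrist'):
    c=viewer.calibration(n);im=cv2.imread('pics/'+{'top':'top0.png','scene':'scene0.png','wrist':'w1.png'}[n])
    g=im.max(2)
    for nm,p,sh in(('round',(.537,-.012,.055),.03),('square',(.653,-.055,.055),.03)):
        u,v=proj(c,p);s=1.0
        m=np.zeros(g.shape,np.uint8)
        vv,uu=np.mgrid[:420,:560]
        pts=np.array([onz(c,a,b,.055)[:2] for a,b in zip(uu.ravel(),vv.ravel())]) if 0 else None
        r=int(70*c['fx']/310 * .35/ (c['t']+np.array(c['R'])@np.array(p))[2])
        x0,y0=int(u-r),int(v-r);roi=g[y0:y0+2*r,x0:x0+2*r]
        bw=(roi<95).astype(np.uint8)
        k,lab,stt,ce=cv2.connectedComponentsWithStats(bw)
        # component with largest extent near middle
        best=max(range(1,k),key=lambda i:(stt[i,2]*stt[i,3] if stt[i,0]>0 and stt[i,1]>0 and stt[i,0]+stt[i,2]<2*r and stt[i,1]+stt[i,3]<2*r else 0))
        cs,_=cv2.findContours((lab==best).astype(np.uint8),cv2.RETR_CCOMP,cv2.CHAIN_APPROX_NONE)
        for q in cs:
            if len(q)<25: continue
            q=q.reshape(-1,2)+[x0,y0]
            w=np.array([onz(c,a,b,.055)[:2] for a,b in q],np.float32)
            print(n,nm,len(q),'minrect',[np.round(t,4) for t in cv2.minAreaRect(w)],'ell',[np.round(t,4) for t in cv2.fitEllipse(w*1000)[:2]])
E
python3 st.py
```

```text
top round 77 minrect [array([ 0.5355, -0.0116]), array([0.0717, 0.0714]), np.float64(1.1184)] ell [array([535.043 , -12.2763]), array([71.7587, 72.2605])]
top round 75 minrect [array([ 0.5342, -0.0116]), array([0.0691, 0.0714]), np.float64(1.1186)] ell [array([534.5357, -12.5159]), array([69.5033, 70.3923])]
top square 76 minrect [array([ 0.6232, -0.0369]), array([0.0771, 0.0304]), np.float64(56.0324)] ell [array([639.808 , -70.6196]), array([ 57.5758, 130.108 ])]
scene round 87 minrect [array([ 0.5413, -0.0071]), array([0.0811, 0.0731]), np.float64(49.4829)] ell [array([541.1614,  -6.5946]), array([73.5665, 80.2447])]
scene round 73 minrect [array([ 0.5407, -0.006 ]), array([0.0649, 0.0638]), np.float64(14.325)] ell [array([541.3463,  -6.2954]), array([61.9958, 66.8369])]
scene square 126 minrect [array([ 0.6587, -0.0438]), array([0.0852, 0.0772]), np.float64(72.5013)] ell [array([658.6347, -43.6045]), array([90.2486, 96.2435])]
scene square 101 minrect [array([ 0.6586, -0.0437]), array([0.0637, 0.0694]), np.float64(72.2635)] ell [array([658.4908, -43.6871]), array([69.5167, 81.5236])]
wrist round 159 minrect [array([ 0.5338, -0.0124]), array([0.0719, 0.0749]), np.float64(53.184)] ell [array([533.7567, -12.5947]), array([71.4231, 74.4935])]
wrist round 145 minrect [array([ 0.5346, -0.0137]), array([0.0688, 0.0653]), np.float64(44.2615)] ell [array([534.6981, -13.3206]), array([65.0268, 68.8594])]
wrist square 194 minrect [array([ 0.6516, -0.0506]), array([0.0742, 0.0803]), np.float64(72.3225)] ell [array([651.6118, -50.5267]), array([85.9646, 92.6231])]
wrist square 163 minrect [array([ 0.65  , -0.0494]), array([0.0711, 0.066 ]), np.float64(72.8647)] ell [array([650.1002, -49.4399]), array([73.4636, 81.263 ])]
```

Request:
move_arm --plan "-0.0255 -0.0215 0.04 0 0 0 0.085;-0.0255 -0.0215 0.04 0 0 0 0.085;0 0 0 0 0 0 0.085;0 0 0 0 0 0 0.085"

```text
time_s: 3.4
position: [0.5339, -0.0101, 0.2125]
tool_rot: [[-1.0, -0.001, 0.001], [-0.001, 1.0, -0.0], [-0.001, -0.0, -1.0]]
ft_force: [0.1, -0.1, 0.6]
grip_width: 0.0854
gripper_force: 0.0
```

Run:
```python
from h import *
s=env.observe();print(s['time_s'],s['position'])
im,d,c=shot('wrist','w2.png');P=cloud(d,c)
Q=P.reshape(-1,3)
m=(np.hypot(Q[:,0]-.593,Q[:,1]+.031)<.1)&(Q[:,2]>.03)&(Q[:,2]<.07);print('wheel z',np.percentile(Q[m,2],[5,25,50,75,90,95]).round(4),'bench',np.median(Q[(abs(Q[:,2])<.01),2]))
col=im.max(2).reshape(-1)
for nm,p in(('round',(.5345,-.013)),('square',(.651,-.05))):
    m=(np.hypot(Q[:,0]-p[0],Q[:,1]-p[1])<.06)&(Q[:,2]>.03)&(Q[:,2]<.07)&(col<90)
    K=Q[m];print(nm,len(K),np.median(K[:,2]))
    vv,uu=np.divmod(np.where(m)[0],560)
    w=np.array([onz(c,a,b,.055)[:2] for a,b in zip(uu,vv)],np.float32)
    r=np.hypot(*(w-np.array(p)).T);w=w[(r>.028)&(r<.043 if nm=='round' else r<.06)]
    # ring centre: least squares circle
    A=np.c_[2*w,np.ones(len(w))];x=np.linalg.lstsq(A,(w**2).sum(1),rcond=None)[0]
    print(' lsq',x[:2].round(4),np.sqrt(x[2]+x[0]**2+x[1]**2).round(4),'rect',cv2.minAreaRect(w))
```

```text
3.4 [ 0.53387552 -0.01005369  0.21247894]
wheel z [0.0441 0.0448 0.0453 0.0459 0.0518 0.055 ] bench 0.0001672521217034996
round 1472 0.054749917215364936
 lsq [ 0.5358 -0.0134] 0.0353 rect ((0.5358439087867737, -0.013847552239894867), (0.07694254070520401, 0.07569791376590729), 1.8129181861877441)
square 1313 0.05443664237202383
 lsq [ 0.6498 -0.0496] 0.0424 rect ((0.642501950263977, -0.047135837376117706), (0.07521108537912369, 0.10175063461065292), 72.75520324707031)
```

View pics/w2.png

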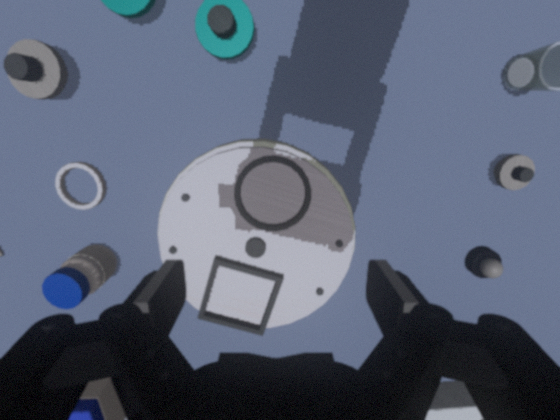

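Request:
move_arm --plan "0.0126 -0.0526 0 0 0 0 0.085;0.0126 -0.0526 0 0 0 0 0.085;0.0126 -0.0526 0 0 0 0 0.085;0.0126 -0.0526 0 0 0 0 0.085;0.0126 -0.0526 0 0 0 0 0.085;0.0126 -0.0526 0 0 0 0 0.085;0.0126 -0.0526 0.01 0 0 0 0.085;0 0 0 0 0 0 0.085;0 0 0 0 0 0 0.085"

```text
time_s: 4.58
position: [0.4463, -0.3782, 0.2026]
tool_rot: [[-1.0, -0.001, 0.001], [-0.001, 1.0, -0.001], [-0.001, -0.001, -1.0]]
ft_force: [-0.3, -0.5, 0.2]
grip_width: 0.085
gripper_force: 0.0
```

```bash
cat > loc.py <<'E'
from h import *
def loc(p,z0,z1,r=.05,f=None,n='wrist'):
    "points near p with height in z0..z1: circle lsq on boundary + min circle"
    im,d,c=shot(n,f);Q=cloud(d,c).reshape(-1,3)
    K=Q[(np.hypot(Q[:,0]-p[0],Q[:,1]-p[1])<r)&(Q[:,2]>z0)&(Q[:,2]<z1)]
    if len(K)<5: print('few',len(K));return im,Q,c
    w=K[:,:2].astype(np.float32);(x,y),R=cv2.minEnclosingCircle(w)
    print('n',len(K),'z',np.percentile(K[:,2],[5,50,95]).round(4),'circ',np.round([x,y,R],4),'box',np.percentile(w,[1,99],axis=0).round(4).tolist())
    return im,Q,c
E
python3 - <<'E'
from loc import *
s=env.observe();print(s['time_s'],s['position'],s['q'])
im,Q,c=loc((.4455,-.378),.05,.07,f='w3.png')
loc((.415,-.249),.023,.036);loc((.415,-.249),.042,.06);loc((.538,-.238),.005,.02);loc((.538,-.238),.005,.02,n='top')
E
```

```text
4.575 [ 0.44628893 -0.37824816  0.20263379] [-5.18773366e+01  2.64869920e+01  7.14907626e+01  1.82098109e-02
  8.19274341e+01 -1.41916366e+02]
n 1176 z [0.0527 0.0598 0.061 ] circ [ 0.4452 -0.3808  0.0279] box [[0.4179, -0.4073], [0.4716, -0.3544]]
n 1798 z [0.0283 0.0301 0.0315] circ [ 0.4147 -0.2513  0.0282] box [[0.3879, -0.2785], [0.4411, -0.2251]]
n 568 z [0.0448 0.0518 0.0532] circ [ 0.4145 -0.2518  0.0125] box [[0.4032, -0.2636], [0.426, -0.2412]]
n 475 z [0.006  0.0094 0.0108] circ [ 0.537  -0.2382  0.0281] box [[0.51, -0.2653], [0.5559, -0.212]]
n 117 z [0.0056 0.0082 0.0126] circ [ 0.5371 -0.2358  0.0283] box [[0.5104, -0.2631], [0.5633, -0.2097]]
```

Request:
move_arm --plan "0.0013 -0.0026 0.045 0 0 0 0.085;0 0 0.045 0 0 0 0.085;0 0 0.045 0 0 0 0.085;0 0 0.03 0 0 0 0.085;0 0 0.0126 0 0 0 0.085;0 0 0 0 0 0 0.085;0 0 0 0 0 0 0.045;0 0 0 0 0 0 0.045;0 0 0 0 0 0 0.045;0 0 0 0 0 0 0.045" --grip_force 40

```text
time_s: 6.08
position: [0.4451, -0.382, 0.0253]
tool_rot: [[-1.0, 0.0, 0.002], [0.0, 1.0, -0.002], [-0.002, -0.002, -1.0]]
ft_force: [-0.5, 1.9, 5.6]
grip_width: 0.055
gripper_force: 42.0
```

Request:
move_arm --plan "0 0 -0.04 0 0 0 0.045;0 0 -0.045 0 0 0 0.045;-0.0128 0.0527 -0.04 0 0 0 0.045;-0.0128 0.0527 0 0 0 0 0.045;-0.0128 0.0527 0 0 0 0 0.045;-0.0128 0.0527 0 0 0 0 0.045;-0.0128 0.0527 0 0 0 0 0.045;-0.0128 0.0527 0 0 0 0 0.045;-0.0128 0.0527 0 0 0 0 0.045;0 0 0 0 0 0 0.045;0 0 0 0 0 0 0.045;0 0 0 0 0 0 0.045"

```text
time_s: 7.58
position: [0.5331, -0.0177, 0.1459]
tool_rot: [[-1.0, 0.002, -0.0], [0.002, 1.0, -0.0], [0.0, -0.0, -1.0]]
ft_force: [-0.5, -0.3, -4.9]
grip_width: 0.0551
gripper_force: 45.8
```

Run:
```python
from loc import *
s=env.observe();print(s['time_s'],s['position'])
p=s['position']
im,Q,c=loc(p[:2],p[2]+.022,p[2]+.045,f='w4.png',r=.04)
loc(p[:2],p[2]+.022,p[2]+.045,n='top')
```

```text
7.575 [ 0.53310997 -0.0177253   0.14586023]
n 10230 z [0.1696 0.1798 0.1871] circ [ 0.5263 -0.0177  0.0395] box [[0.5056, -0.0544], [0.5572, 0.0191]]
few 2
```

View pics/w4.png

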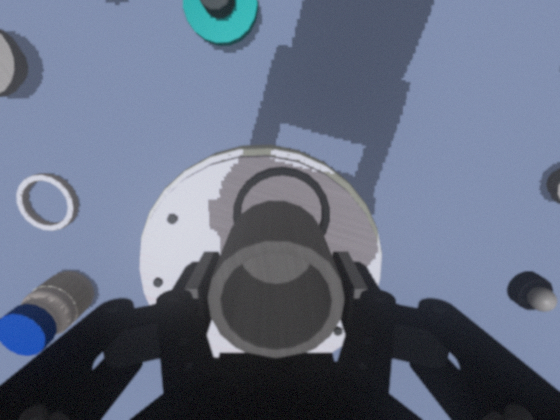

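Request:
move_arm --plan "-0.003 0.0042 0.03 0 0 0 0.045;0 0 0.025 0 0 0 0.045;0 0 0.005 0 0 0 0.045;0 0 0.004 0 0 0 0.045;0 0 0.004 0 0 0 0.045;0 0 0 0 0 0 0.045"

```text
time_s: 8.43
position: [0.5364, -0.0126, 0.0781]
tool_rot: [[-1.0, 0.0, 0.0], [0.0, 1.0, -0.0], [-0.0, -0.0, -1.0]]
ft_force: [0.1, 0.2, -4.1]
grip_width: 0.0549
gripper_force: 45.8
```

Request:
move_arm --plan "0 0 0.003 0 0 0 0.045;0 0 0.003 0 0 0 0.045;0 0 0.002 0 0 0 0.045;0 0 0 0 0 0 0.045;0 0 0 0 0 0 0.045"

```text
time_s: 9.05
position: [0.5362, -0.0125, 0.0703]
tool_rot: [[-1.0, -0.0, 0.0], [-0.0, 1.0, -0.0], [-0.0, -0.0, -1.0]]
ft_force: [-3.7, 0.8, 5.8]
grip_width: 0.0548
gripper_force: 46.6
```

Request:
move_arm --plan "0 0 0 0 0 0 0.06;0 0 0 0 0 0 0.085;0 0 0 0 0 0 0.085;0 0 -0.03 0 0 0 0.085;0 0 -0.04 0 0 0 0.085;0 0 -0.04 0 0 0 0.085;0 0 -0.03 0 0 0 0.085;0 0 0 0 0 0 0.085;0 0 0 0 0 0 0.085"

```text
time_s: 10.18
position: [0.5359, -0.0124, 0.2088]
tool_rot: [[-1.0, 0.0, -0.002], [0.0, 1.0, 0.0], [0.002, 0.0, -1.0]]
ft_force: [0.6, -0.2, -0.6]
grip_width: 0.0848
gripper_force: 0.0
```

Run:
```python
from loc import *
s=env.observe();print(s['time_s'],s['position'])
loc((.5355,-.0135),.095,.12,f='w5.png');loc((.5355,-.0135),.095,.12,n='top');loc((.634,.25),.02,.05);
```

```text
10.175 [ 0.53591012 -0.0124088   0.20883636]
n 1540 z [0.0975 0.1047 0.106 ] circ [ 0.5367 -0.0127  0.0281] box [[0.5092, -0.039], [0.5617, 0.0135]]
n 71 z [0.1    0.1036 0.1067] circ [ 0.5313 -0.0106  0.0271] box [[0.5085, -0.0356], [0.5341, 0.016]]
n 353 z [0.0226 0.0312 0.0356] circ [0.6333 0.2475 0.0123] box [[0.6229, 0.2368], [0.6438, 0.2546]]
```

View pics/w5.png

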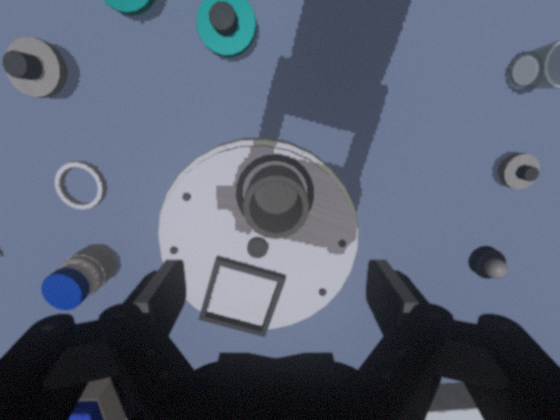

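The jar is seated upright, with its rim at (276,205) and z = 0.105. Next is the ball.

Request:
move_arm --plan "-0.0195 0.052 0 0 0 0 0.085;-0.0195 0.052 0 0 0 0 0.085;-0.0195 0.052 0 0 0 0 0.085;-0.0195 0.052 0 0 0 0 0.085;-0.0195 0.052 0.03 0 0 0 0.06;0 0 0.03 0 0 0 0.06;0 0 0 0 0 0 0.06;0 0 0 0 0 0 0.06"

```text
time_s: 11.32
position: [0.6341, 0.2465, 0.1513]
tool_rot: [[-1.0, 0.001, 0.001], [0.001, 1.0, 0.0], [-0.001, 0.0, -1.0]]
ft_force: [0.4, 0.1, 0.3]
grip_width: 0.0602
gripper_force: 0.0
```

Run:
```python
from loc import *
s=env.observe();print(s['time_s'],s['position'],s['q'])
im,Q,c=loc((.633,.248),.025,.05,f='w6.png',r=.02)
K=Q[(np.hypot(Q[:,0]-.633,Q[:,1]-.248)<.02)&(Q[:,2]>.024)&(Q[:,2]<.05)]
A=np.c_[2*K,np.ones(len(K))];x=np.linalg.lstsq(A,(K**2).sum(1),rcond=None)[0];print('sphere',x[:3].round(4),np.sqrt(x[3]+(x[:3]**2).sum()))
from scipy.optimize import least_squares
f=least_squares(lambda p:np.linalg.norm(K-p,axis=1)-.012,[.633,.248,.024],loss='soft_l1',f_scale=.001);print('fixed r',f.x.round(4))
```

```text
11.325 [0.63406939 0.24654396 0.15127664] [ 1.13025977e+01  3.83300122e+01  5.82725785e+01 -2.06373830e-03
  8.33177166e+01 -7.86571271e+01]
n 539 z [0.0267 0.0327 0.036 ] circ [0.6343 0.2486 0.0119] box [[0.6233, 0.2378], [0.6443, 0.2598]]
sphere [0.6346 0.2485 0.0247] 0.011583111071151687
fixed r [0.6347 0.2485 0.0241]
```

Request:
move_arm --plan "-0.0006 0.002 0.04 0 0 0 0.05;0 0 0.04 0 0 0 0.05;0 0 0.035 0 0 0 0.05;0 0 0.0163 0 0 0 0.05;0 0 0 0 0 0 0.05;0 0 0 0 0 0 0.015;0 0 0 0 0 0 0.015;0 0 0 0 0 0 0.015;0 0 0 0 0 0 0.015;0 0 0 0 0 0 0.015" --grip_force 25

```text
time_s: 12.62
position: [0.6351, 0.2493, 0.0206]
tool_rot: [[-1.0, -0.0, 0.003], [-0.0, 1.0, 0.001], [-0.003, 0.001, -1.0]]
ft_force: [0.0, -0.8, 7.0]
grip_width: 0.0221
gripper_force: 24.4
```

Request:
move_arm --plan "0 0 -0.03 0 0 0 0.015;0 0 -0.05 0 0 0 0.015;0 0 -0.05 0 0 0 0.015;0.0197 -0.0524 -0.02 0 0 0 0.015;0.0197 -0.0524 0 0 0 0 0.015;0.0197 -0.0524 0 0 0 0 0.015;0.0197 -0.0524 0 0 0 0 0.015;0.0197 -0.0524 0 0 0 0 0.015;0 0 0 0 0 0 0.015;0 0 0 0 0 0 0.015"

```text
time_s: 13.88
position: [0.5359, -0.0128, 0.1692]
tool_rot: [[-1.0, 0.0, 0.001], [0.0, 1.0, 0.0], [-0.001, 0.0, -1.0]]
ft_force: [-0.6, -0.2, -0.4]
grip_width: 0.0218
gripper_force: 24.8
```

Request:
move_arm --plan "-0.0005 0 0.03 0 0 0 0.015;0 0 0.025 0 0 0 0.015;0 0 0 0 0 0 0.015;0 0 0 0 0 0 0.015;0 0 0 0 0 0 0.035;0 0 0 0 0 0 0.04;0 0 0 0 0 0 0.04;0 0 -0.04 0 0 0 0.06;0 0 -0.05 0 0 0 0.085;0 0 0 0 0 0 0.085;0 0 0 0 0 0 0.085"

```text
time_s: 15.25
position: [0.5359, -0.013, 0.2033]
tool_rot: [[-1.0, 0.0, -0.001], [0.0, 1.0, 0.0], [0.001, 0.0, -1.0]]
ft_force: [0.1, -0.3, -0.7]
grip_width: 0.0849
gripper_force: 0.0
```

Run:
```python
from loc import *
s=env.observe();print(s['time_s'],s['position'])
im,Q,c=loc((.5365,-.0127),.095,.12)
cv2.imwrite('pics/w7.png',cv2.resize(im[140:260,210:350,::-1],None,fx=3,fy=3))
loc((.5365,-.0127),.055,.085,r=.02)
```

```text
15.25 [ 0.53586105 -0.01296028  0.20332452]
n 1593 z [0.0973 0.1048 0.106 ] circ [ 0.5365 -0.0127  0.028 ] box [[0.5092, -0.039], [0.5619, 0.0139]]
n 509 z [0.0651 0.0716 0.075 ] circ [ 0.5364 -0.0132  0.0119] box [[0.5252, -0.0239], [0.5466, -0.0025]]
```

View pics/w7.png

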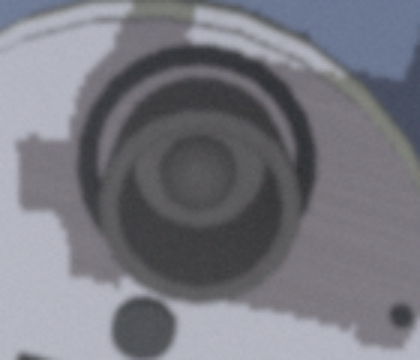

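The ball lies in the jar, at crop (200,175), top at z = 0.075. Next is the ring.

Request:
move_arm --plan "-0.001 -0.045 0 0 0 0 0.085;0 -0.045 0 0 0 0 0.085;0 -0.045 0 0 0 0 0.085;0 -0.045 0 0 0 0 0.085;0 -0.045 0.02 0 0 0 0.085;0 0 0.03 0 0 0 0.085;0 0 0 0 0 0 0.085;0 0 0 0 0 0 0.085"

```text
time_s: 16.35
position: [0.5375, -0.2377, 0.1545]
tool_rot: [[-1.0, -0.001, 0.0], [-0.001, 1.0, -0.0], [-0.0, -0.0, -1.0]]
ft_force: [0.1, 0.4, -0.3]
grip_width: 0.0849
gripper_force: 0.0
```

Run:
```python
from loc import *
s=env.observe();print(s['time_s'],s['position'],s['q'])
loc((.537,-.238),.006,.02,r=.04)
```

```text
16.35 [ 0.53754489 -0.23773842  0.15447597] [-3.53904172e+01  2.91597516e+01  7.52676065e+01  1.40686463e-03
  7.55436634e+01 -1.25428500e+02]
n 1032 z [0.0078 0.01   0.0112] circ [ 0.5383 -0.238   0.0279] box [[0.5113, -0.2644], [0.5644, -0.2115]]
```

Request:
move_arm --plan "-0.0006 0 0.05 0 0 0 0.072;0 0 0.05 0 0 0 0.07;0 0 0.036 0 0 0 0.07;0 0 0.0145 0 0 0 0.07;0 0 0.006 0 0 0 0.07;0 0 0 0 0 0 0.07"

```text
time_s: 17.15
position: [0.5384, -0.2383, -0.0016]
tool_rot: [[-1.0, -0.0, 0.002], [-0.0, 1.0, -0.001], [-0.002, -0.001, -1.0]]
ft_force: [0.1, -0.3, 0.8]
grip_width: 0.0705
gripper_force: 0.0
```

Request:
move_arm --plan "0 0 0 0 0 0 0.05;0 0 0 0 0 0 0.05;0 0 0 0 0 0 0.05;0 0 0 0 0 0 0.05" --grip_force 20

```text
time_s: 17.65
position: [0.5385, -0.2384, -0.001]
tool_rot: [[-1.0, -0.0, 0.002], [-0.0, 1.0, -0.002], [-0.002, -0.002, -1.0]]
ft_force: [-0.7, 1.5, 5.1]
grip_width: 0.0542
gripper_force: 20.4
```

Request:
move_arm --plan "0 0 -0.02 0 0 0 0.05;0 0 -0.05 0 0 0 0.05;0 0 -0.05 0 0 0 0.05;0.002 0.0457 -0.04 0 0 0 0.05;0 0.045 0 0 0 0 0.05;0 0.045 0 0 0 0 0.05;0 0.045 0 0 0 0 0.05;0 0.045 0 0 0 0 0.05;0 0 0 0 0 0 0.05;0 0 0 0 0 0 0.05"

```text
time_s: 18.9
position: [0.536, -0.0127, 0.1579]
tool_rot: [[-1.0, -0.0, 0.001], [-0.0, 1.0, -0.001], [-0.001, -0.001, -1.0]]
ft_force: [-0.3, -0.4, -0.5]
grip_width: 0.0542
gripper_force: 21.6
```

Run:
```python
from loc import *
s=env.observe();print(s['time_s'],s['position'],s['grip_width'])
p=s['position']
im,Q,c=shot('wrist','w8.png')[0:3]
```

```text
18.9 [ 0.53596882 -0.01268546  0.15791016] 0.054249969685600336
```

View pics/w8.png

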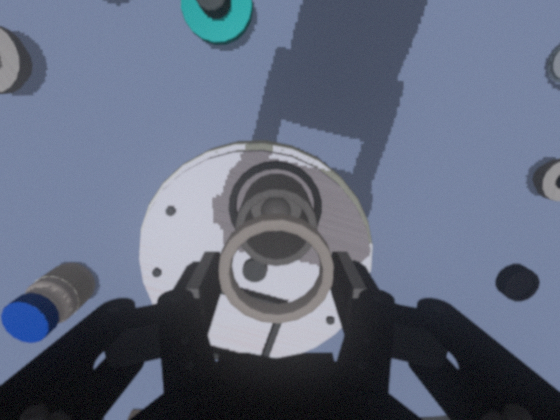

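The ring is held level at (276,270), with the jar below it. Lower and release.

Request:
move_arm --plan "-0.0005 0 0.03 0 0 0 0.05;0 0 0.015 0 0 0 0.05;0 0 0.005 0 0 0 0.05;0 0 0.002 0 0 0 0.05;0 0 0 0 0 0 0.05;0 0 0 0 0 0 0.05"

```text
time_s: 19.7
position: [0.5365, -0.0124, 0.1058]
tool_rot: [[-1.0, 0.0, 0.001], [0.0, 1.0, -0.0], [-0.001, -0.0, -1.0]]
ft_force: [-0.9, 0.3, -0.4]
grip_width: 0.0544
gripper_force: 21.6
```

Request:
move_arm --plan "0 0 0.0015 0 0 0 0.05;0 0 0 0 0 0 0.05;0 0 0 0 0 0 0.06;0 0 0 0 0 0 0.07;0 0 0 0 0 0 0.08;0 0 -0.02 0 0 0 0.085;0 0 -0.04 0 0 0 0.085;0 0 -0.04 0 0 0 0.085;0 0 0 0 0 0 0.085;0 0 0 0 0 0 0.085"

```text
time_s: 20.95
position: [0.5359, -0.0122, 0.203]
tool_rot: [[-1.0, 0.0, -0.001], [0.0, 1.0, 0.0], [0.001, 0.0, -1.0]]
ft_force: [0.2, 0.5, -0.4]
grip_width: 0.0851
gripper_force: 0.0
```

Run:
```python
from loc import *
s=env.observe();print(s['time_s'],s['position'])
im,Q,c=loc((.5365,-.0127),.11,.13,f='w9.png')
K=Q[(np.hypot(Q[:,0]-.5365,Q[:,1]+.0127)<.035)&(Q[:,2]>.11)&(Q[:,2]<.13)]
A=np.c_[K[:,:2],np.ones(len(K))];print('plane',np.linalg.lstsq(A,K[:,2],rcond=None)[0].round(4))
loc((.5365,-.0127),.055,.085,r=.02);loc((.4146,-.2515),.042,.06)
```

```text
20.95 [ 0.53588818 -0.01221879  0.2029837 ]
n 1532 z [0.1118 0.1148 0.116 ] circ [ 0.536  -0.0126  0.0279] box [[0.509, -0.0392], [0.5617, 0.014]]
plane [-0.0066 -0.0014  0.1181]
n 497 z [0.0657 0.0716 0.0752] circ [ 0.536  -0.0134  0.012 ] box [[0.5255, -0.024], [0.5465, -0.0017]]
n 693 z [0.044  0.0519 0.0535] circ [ 0.4148 -0.2498  0.0125] box [[0.404, -0.2593], [0.426, -0.2389]]
```

Ring is flat and centred at z = 0.115. Next is the lid.

Request:
move_arm --plan "0.0242 -0.0478 0 0 0 0 0.085;0.0242 -0.0478 0 0 0 0 0.085;0.0242 -0.0478 0 0 0 0 0.085;0.0242 -0.0478 0 0 0 0 0.07;0.0242 -0.0478 0 0 0 0 0.06;0 0 0.03 0 0 0 0.06;0 0 0 0 0 0 0.06;0 0 0 0 0 0 0.06"

```text
time_s: 22.1
position: [0.4157, -0.2511, 0.1743]
tool_rot: [[-1.0, -0.001, 0.0], [-0.001, 1.0, -0.0], [-0.0, -0.0, -1.0]]
ft_force: [-0.4, -0.1, 1.1]
grip_width: 0.0598
gripper_force: 0.0
```

Run:
```python
from loc import *
s=env.observe();print(s['time_s'],s['position'],s['q'])
loc((.4147,-.251),.022,.036,r=.035);loc((.4147,-.251),.045,.06,r=.025)
```

```text
22.1 [ 0.41570323 -0.25105892  0.17432256] [-4.51319869e+01  1.84809377e+01  8.97694207e+01  1.61436228e-03
  7.17384154e+01 -1.35183202e+02]
n 2017 z [0.0289 0.0303 0.0316] circ [ 0.415  -0.2511  0.0282] box [[0.3878, -0.2775], [0.4408, -0.2252]]
n 557 z [0.0498 0.0521 0.0532] circ [ 0.4147 -0.2513  0.012 ] box [[0.4034, -0.262], [0.4254, -0.2404]]
```

Request:
move_arm --plan "0.001 0 0.05 0 0 0 0.05;0 0 0.05 0 0 0 0.05;0 0 0.03 0 0 0 0.05;0 0 0.012 0 0 0 0.05;0 0 0 0 0 0 0.05;0 0 0 0 0 0 0.015;0 0 0 0 0 0 0.015;0 0 0 0 0 0 0.015;0 0 0 0 0 0 0.015;0 0 0 0 0 0 0.015" --grip_force 40

```text
time_s: 23.45
position: [0.4149, -0.2517, 0.033]
tool_rot: [[-1.0, -0.0, 0.002], [-0.0, 1.0, -0.002], [-0.002, -0.002, -1.0]]
ft_force: [-0.8, 1.9, 7.9]
grip_width: 0.022
gripper_force: 39.1
```

Request:
move_arm --plan "0 0 -0.03 0 0 0 0.015;0 0 -0.05 0 0 0 0.015;0 0 -0.05 0 0 0 0.015;-0.0243 0.0478 -0.02 0 0 0 0.015;-0.0243 0.0478 0 0 0 0 0.015;-0.0243 0.0478 0 0 0 0 0.015;-0.0243 0.0478 0 0 0 0 0.015;-0.0243 0.0478 0 0 0 0 0.015;0 0 0 0 0 0 0.015;0 0 0 0 0 0 0.015;0 0 0 0 0 0 0.015"

```text
time_s: 24.82
position: [0.5354, -0.0132, 0.1819]
tool_rot: [[-1.0, 0.002, -0.0], [0.002, 1.0, -0.0], [0.0, -0.0, -1.0]]
ft_force: [-0.4, 0.6, -3.7]
grip_width: 0.0223
gripper_force: 40.5
```

Run:
```python
from loc import *
s=env.observe();p=s['position'];print(s['time_s'],p,s['grip_width'])
im,Q,c=loc(p[:2],p[2]-.008,p[2]+.001,f='w10.png',r=.035)
```

```text
24.825 [ 0.53542476 -0.01324289  0.1818822 ] 0.022292902642470545
n 3616 z [0.1773 0.1789 0.1801] circ [ 0.5352 -0.0129  0.0281] box [[0.508, -0.0392], [0.5614, 0.0128]]
```

View pics/w10.png

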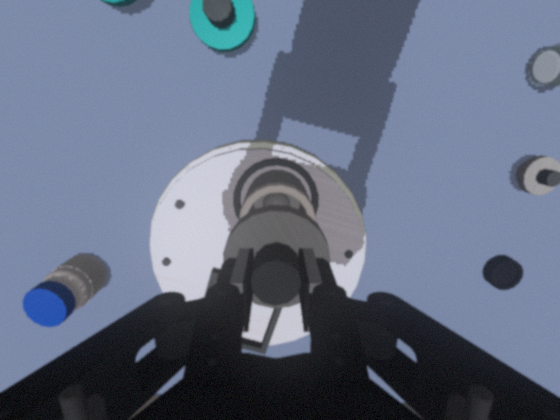

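The lid is held level at (276,270), its centre within about 1 mm of the jar axis. Insert it.

Request:
move_arm --plan "-0.001 0.0004 0.02 0 0 0 0.015;0 0 0.01 0 0 0 0.015;0 0 0.005 0 0 0 0.015;0 0 0.004 0 0 0 0.015;0 0 0.004 0 0 0 0.015;0 0 0 0 0 0 0.015"

```text
time_s: 25.62
position: [0.5368, -0.0119, 0.1387]
tool_rot: [[-1.0, -0.0, -0.0], [-0.0, 1.0, 0.0], [0.0, 0.0, -1.0]]
ft_force: [0.3, -0.4, -3.7]
grip_width: 0.0226
gripper_force: 40.5
```

Request:
move_arm --plan "0 0 0.003 0 0 0 0.015;0 0 0.003 0 0 0 0.015;0 0 0.002 0 0 0 0.015;0 0 0.001 0 0 0 0.015;0 0 0 0 0 0 0.015;0 0 0 0 0 0 0.015"

```text
time_s: 26.38
position: [0.537, -0.0119, 0.1302]
tool_rot: [[-1.0, -0.0, 0.001], [-0.0, 1.0, -0.0], [-0.001, -0.0, -1.0]]
ft_force: [-1.4, 0.5, 3.7]
grip_width: 0.0221
gripper_force: 40.9
```

Contact is at the expected home height (TCP 0.130). Press lightly, release and look.

Request:
move_arm --plan "0 0 0.001 0 0 0 0.015;0 0 0.001 0 0 0 0.015;0 0 0 0 0 0 0.015;0 0 -0.001 0 0 0 0.03;0 0 0 0 0 0 0.05;0 0 0 0 0 0 0.06;0 0 -0.04 0 0 0 0.06;0 0 -0.04 0 0 0 0.085;0 0 0 0 0 0 0.085;0 0 0 0 0 0 0.085"

```text
time_s: 27.62
position: [0.5365, -0.0118, 0.208]
tool_rot: [[-1.0, 0.0, -0.001], [0.0, 1.0, 0.0], [0.001, 0.0, -1.0]]
ft_force: [-0.4, -0.1, 0.7]
grip_width: 0.0849
gripper_force: 0.0
```

Run:
```python
from loc import *
s=env.observe();print(s['time_s'],s['position'])
im,Q,c=loc((.5365,-.0127),.118,.134,f='w11.png',r=.035)
K=Q[(np.hypot(Q[:,0]-.5365,Q[:,1]+.0127)<.035)&(Q[:,2]>.12)&(Q[:,2]<.134)]
A=np.c_[K[:,:2],np.ones(len(K))];print('plane',np.linalg.lstsq(A,K[:,2],rcond=None)[0].round(4))
loc((.5365,-.0127),.142,.16,r=.02)
```

```text
27.625 [ 0.53645476 -0.01184486  0.20798666]
n 3046 z [0.1258 0.1272 0.1283] circ [ 0.5369 -0.0121  0.0279] box [[0.5101, -0.0381], [0.5626, 0.014]]
plane [0.0047 0.0005 0.1246]
n 885 z [0.1453 0.1491 0.1501] circ [ 0.5368 -0.012   0.0118] box [[0.5257, -0.0228], [0.5473, -0.0013]]
```

View pics/w11.png

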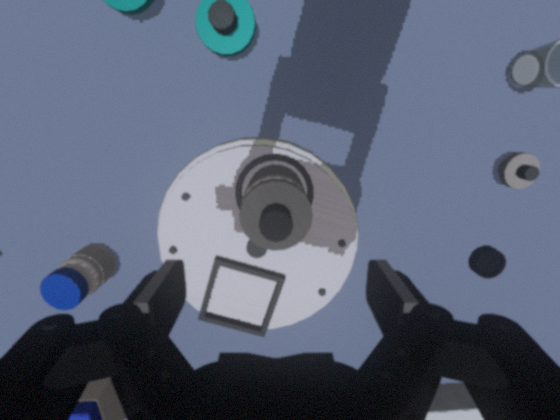

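The lid is home and level: flange at (276,212), top at z = 0.127. Last is the counterweight.

Request:
move_arm --plan "-0.0066 0.0561 0 0 0 0 0.085;-0.0066 0.0561 0 0 0 0 0.085;-0.0066 0.0561 0 0 0 0 0.085;-0.0066 0.0561 0 0 0 0 0.085;-0.0066 0.0561 0 0 0 0 0.085;-0.0066 0.0561 0 0 0 0 0.085;-0.0066 0.0561 0 0 0 0 0.085;0 0 0.03 0 0 0 0.085;0 0 0 0 0 0 0.085;0 0 0 0 0 0 0.085"

```text
time_s: 28.98
position: [0.5834, 0.3803, 0.1794]
tool_rot: [[-1.0, 0.001, 0.0], [0.001, 1.0, 0.0], [-0.0, 0.0, -1.0]]
ft_force: [-0.7, 0.3, 0.2]
grip_width: 0.0848
gripper_force: 0.0
```

Run:
```python
from loc import *
from scipy.optimize import minimize
s=env.observe();print(s['time_s'],s['position'],s['q'])
p=(.583,.381)
im,Q,c=loc(p,.047,.06,f='w12.png')
K=Q[(np.hypot(Q[:,0]-p[0],Q[:,1]-p[1])<.05)&(Q[:,2]>.047)&(Q[:,2]<.06)][:,:2]
cen=(K.min(0)+K.max(0))/2
for a in range(0,60,3):
    t=np.radians(a);ws=[];off=[]
    for k in range(3):
        n=np.array([np.cos(t+k*np.pi/3),np.sin(t+k*np.pi/3)]);q=np.percentile(K@n,[.5,99.5]);ws.append(q[1]-q[0]);off.append(q.mean())
    N=np.array([[np.cos(t+k*np.pi/3),np.sin(t+k*np.pi/3)] for k in range(3)])
    print(a,np.round(ws,4),np.linalg.lstsq(N,np.array(off),rcond=None)[0].round(4))
```

```text
28.975 [0.58335221 0.3802504  0.179373  ] [ 2.33843019e+01  3.89820197e+01  5.22860680e+01 -2.77822172e-03
  8.87216672e+01 -6.65689086e+01]
n 1993 z [0.0496 0.0508 0.0519] circ [0.5839 0.3797 0.0255] box [[0.5611, 0.3585], [0.606, 0.4012]]
0 [0.047  0.0462 0.0467] [0.5836 0.3798]
3 [0.0468 0.0463 0.0467] [0.5836 0.3797]
6 [0.0466 0.0461 0.0468] [0.5836 0.3797]
9 [0.0463 0.046  0.0466] [0.5836 0.3797]
12 [0.0462 0.0459 0.0462] [0.5836 0.3797]
15 [0.0459 0.0455 0.0457] [0.5837 0.3797]
18 [0.0456 0.045  0.0453] [0.5836 0.3798]
21 [0.0452 0.0445 0.0449] [0.5836 0.3797]
24 [0.0449 0.044  0.0444] [0.5836 0.3797]
27 [0.0442 0.0438 0.044 ] [0.5837 0.3797]
30 [0.0439 0.0434 0.0437] [0.5837 0.3797]
33 [0.0436 0.0433 0.0437] [0.5838 0.3797]
36 [0.0436 0.0435 0.0439] [0.5837 0.3798]
39 [0.0438 0.044  0.0445] [0.5836 0.3797]
42 [0.0443 0.0445 0.0449] [0.5837 0.3797]
45 [0.0449 0.0451 0.0454] [0.5837 0.3797]
48 [0.0452 0.0456 0.0457] [0.5837 0.3797]
51 [0.0456 0.046  0.046 ] [0.5836 0.3797]
54 [0.0459 0.0463 0.0465] [0.5836 0.3797]
57 [0.0461 0.0465 0.0468] [0.5837 0.3797]
```

View pics/w12.png

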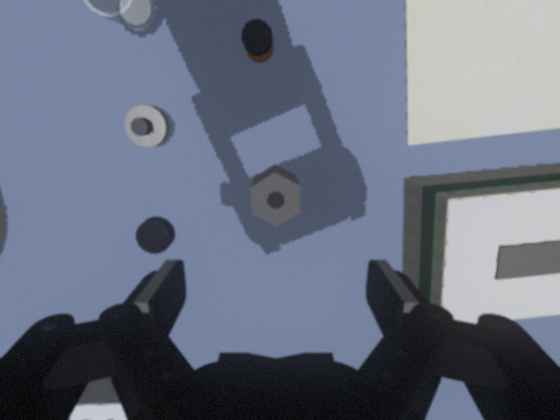

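The hexagon is at (276,197), with a pair of flats 3° off the closing line. Nothing is near the fingers.

Request:
move_arm --plan "-0.0003 -0.0006 0.05 0 0 -0.055 0.085;0 0 0.05 0 0 0 0.085;0 0 0.035 0 0 0 0.075;0 0 0.02 0 0 0 0.075;0 0 0 0 0 0 0.07;0 0 0 0 0 0 0.035;0 0 0 0 0 0 0.035;0 0 0 0 0 0 0.035;0 0 0 0 0 0 0.035;0 0 0 0 0 0 0.035" --grip_force 60

```text
time_s: 30.28
position: [0.5843, 0.3803, 0.026]
tool_rot: [[-0.998, -0.055, 0.003], [-0.055, 0.998, 0.001], [-0.004, 0.001, -1.0]]
ft_force: [0.3, -2.7, 6.8]
grip_width: 0.0429
gripper_force: 63.9
```

Request:
move_arm --plan "0 0 -0.03 0 0 0.055 0.035;0 0 -0.05 0 0 0 0.035;0 0 -0.05 0 0 0 0.035;-0.0086 -0.0539 0 0 0 0 0.035;-0.0086 -0.0539 0 0 0 0 0.035;-0.0086 -0.0539 0 0 0 0 0.035;-0.0086 -0.0539 0 0 0 0 0.035;-0.0086 -0.0539 0 0 0 0 0.035;-0.0086 -0.0539 0 0 0 0 0.035;-0.0086 -0.0539 0 0 0 0 0.035;-0.0086 -0.0539 0 0 0 0 0.035;0 0 0 0 0 0 0.035"

```text
time_s: 31.78
position: [0.6519, -0.055, 0.1528]
tool_rot: [[-1.0, 0.005, -0.002], [0.005, 1.0, -0.0], [0.002, -0.0, -1.0]]
ft_force: [-0.7, 0.5, -7.4]
grip_width: 0.0428
gripper_force: 64.3
```

Request:
move_arm --plan "0 0 0 0 0 0 0.035;0 0 0 0 0 0 0.035"

```text
time_s: 32.02
position: [0.6518, -0.0496, 0.1536]
tool_rot: [[-1.0, -0.002, -0.001], [-0.002, 1.0, 0.001], [0.001, 0.001, -1.0]]
ft_force: [0.1, -0.1, -6.1]
grip_width: 0.0424
gripper_force: 64.3
```

Request:
move_arm --plan "-0.0006 -0.0006 0.03 0 0 0 0.035;0 0 0.03 0 0 0 0.035;0 0 0.01 0 0 0 0.035;0 0 0.005 0 0 0 0.035;0 0 0.004 0 0 0 0.035;0 0 0.002 0 0 0 0.035;0 0 0 0 0 0 0.035;0 0 0 0 0 0 0.035"

```text
time_s: 33.02
position: [0.6529, -0.0517, 0.0732]
tool_rot: [[-1.0, -0.0, 0.001], [-0.0, 1.0, -0.0], [-0.001, -0.0, -1.0]]
ft_force: [-0.4, 0.8, -7.4]
grip_width: 0.0428
gripper_force: 64.3
```

Request:
move_arm --plan "0 0 0.001 0 0 0 0.035;0 0 0.001 0 0 0 0.035;0 0 0.001 0 0 0 0.035;0 0 0 0 0 0 0.035;0 0 0 0 0 0 0.035"

```text
time_s: 33.65
position: [0.6528, -0.0517, 0.071]
tool_rot: [[-1.0, -0.0, 0.001], [-0.0, 1.0, -0.0], [-0.001, -0.0, -1.0]]
ft_force: [-5.6, 0.7, 5.8]
grip_width: 0.0427
gripper_force: 65.9
```

On the floor. Release, retreat and check.

Request:
move_arm --plan "0 0 0 0 0 0 0.05;0 0 0 0 0 0 0.07;0 0 0 0 0 0 0.075;0 0 -0.03 0 0 0 0.075;0 0 -0.05 0 0 0 0.075;0 0 -0.05 0 0 0 0.075;0 0 -0.03 0 0 0 0.075;0 0 0 0 0 0 0.075;0 0 0 0 0 0 0.075"

```text
time_s: 34.78
position: [0.6523, -0.0515, 0.2285]
tool_rot: [[-1.0, 0.0, -0.002], [0.0, 1.0, 0.001], [0.002, 0.001, -1.0]]
ft_force: [-0.2, 0.2, -0.1]
grip_width: 0.0751
gripper_force: 0.0
```

Run:
```python
from loc import *
s=env.observe();print(s['time_s'],s['position'])
im,Q,c=loc((.653,-.051),.085,.11,f='w13.png',r=.04)
K=Q[(np.hypot(Q[:,0]-.653,Q[:,1]+.051)<.02)&(Q[:,2]>.09)&(Q[:,2]<.1)]
A=np.c_[K[:,:2],np.ones(len(K))];print('plane',np.linalg.lstsq(A,K[:,2],rcond=None)[0].round(4))
loc((.5365,-.0127),.12,.134,r=.035)
loc((.636,-.231),.065,.08);loc((.519,.258),.015,.045,n='top')
```

```text
34.775 [ 0.65234864 -0.05152016  0.22849097]
n 1995 z [0.0942 0.0958 0.0969] circ [ 0.6525 -0.0519  0.0254] box [[0.629, -0.0732], [0.6746, -0.0304]]
plane [-0.0027 -0.0006  0.0976]
n 3796 z [0.1258 0.1272 0.1284] circ [ 0.537  -0.0121  0.0281] box [[0.511, -0.0384], [0.5636, 0.0138]]
n 1680 z [0.0691 0.0751 0.0763] circ [ 0.6356 -0.2336  0.0223] box [[0.6149, -0.2538], [0.6555, -0.2121]]
n 173 z [0.0176 0.0219 0.0362] circ [0.5188 0.2577 0.0198] box [[0.4997, 0.2391], [0.5381, 0.276]]
```

View pics/w13.png

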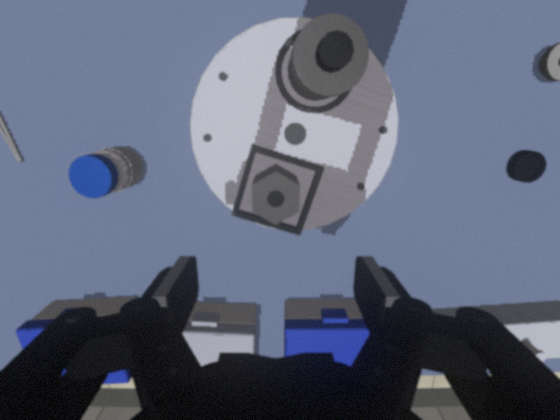

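The weight stands flat inside the square frame (276,194), top at z = 0.096. The lid is still home (330,55), and the bottle and spare lid have not moved.

```bash
python3 -c "
from rig import env
print(env.close_job())"
```

```text
the job is handed in; nothing more can be done
None
```

I finished the mill setup in the order you gave and handed the job in after about 35 s of the allowed 128 s. My last camera check showed the jar, ring, lid and counterweight seated and the bottle and spare lid unmoved; the ball, now hidden under the lid, was last seen in the jar just before closing. The hand-in gave no verdict.

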